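# Switch on the chromatography line in order

### The arm

A 6-joint arm with a two-finger parallel gripper is mounted at the origin on the work surface. World frame = base frame: x ahead of the robot, y to its left, z up, the work surface at z = 0. Lengths are in m, angles in rad, forces in N, time in s.
With the tool pointing down it reaches from about 0.3 to 0.95 m from the base axis. Payload 3.1 kg.
Tool frame: the origin (TCP) lies at the very end of the fingers, on their centre line; the grasp point (between the pads) lies 19 mm behind it (arm.pinch_z is the distance from the TCP to the grasp point, in m); z points along the fingers, y is the line along which they close (so a half turn about z gives the same grasp; the last joint's range is limited). The gripper opens to 85 mm and grips with 20 to 120 N. Pads are 22 mm wide; open, the fingers measure 114 mm over their backs; the gripper's body (76 mm by 85 mm) begins 54 mm behind the grasp point. The pads swing forward as they close: fully open they stand 13 mm farther back than shut.
Start: joints at [1.125, 0.308, 1.634, -0, 1.2, -0.07], TCP at [0.229, 0.581, 0.231] pointing down, gripper open.
Joint ranges: [-3.06, 3.06], [-0.79, 1.96], [0.05, 2.63], [-1.19, 4.34], [0.05, 2.64], [-2.94, 2.94]. Speed limits (rad/s): [2.79, 2.79, 3.14, 3.14, 3.14, 3.14].

### API

Orientations are given as a 3x3 rotation matrix whose columns are the frame's x, y, z axes.
In Python, from plant import arm, eyes, telemetry gives the robot as it stands (arm), with the cameras (eyes) and the readings (telemetry).
- The arm moves only by the shell command python3 steer.py 'ROWS' [FORCE]. ROWS is rows parted by semicolons, their numbers by spaces, 1 to 5 of them, each of 7 numbers: dx, dy, dz in m, then a rotation vector rx, ry, rz in rad, then the finger opening in m; each row shifts and turns the commanded pose from where the row before left it, along the tool's axes as they then stand; what a row does not reach is not made up. A row lasts 1/12 s, in which the tool goes at most 0.0417 m and 0.125 rad, less where a joint would pass 70% of its speed; a pose out of reach is approached as far as the arm can. The fingers move at their own pace and stop on an object; FORCE is the grip in N (left out, the last holds). Time passes only in rows, so rows that do not move let the fingers close. It prints the time, the measured TCP pose, the force, the opening and the grip force at its end.
- telemetry.get_state(): the state, without advancing time (a new reading comes with each control period).
- eyes.get_image(name): name is "side" or "top" or "wrist"; returns a dict with "img" (384x512x3 uint8, red, green, blue), "fx", "fy", "cx", "cy" (pixels), "k1" (the pictures are not rectified: a ray, as slopes to the right and down, at radius r is drawn at 1 + k1 r^2 times it, then the intrinsics apply), "R" (3x3) and "t" (3): a world point X has camera coordinates R X + t. Camera axes: x right, y down, z forward; pixel columns grow to the right and rows downward; lengths in m; the calibration is good to about 2 mm. A picture is of the moment at which its call begins. There is no depth.
- arm.sign_off(): hands the job in; it is judged then, once.
The state is a dict: "clock": time; "joints": joint angles; "qvel": joint speeds; "effort": joint torques, N m; "tcp_pos": TCP position; "eef_rot": TCP orientation; "force": force on the tool from outside, world axes, zero at the start; "moment": the same for the moment, N m; "width": finger opening in m; "grip_force": force on a finger pad.
Only numpy, scipy, OpenCV 4.12 (cv2) and the standard library are available. Lean on these libraries where they do the work, as an engineer would, in place of code of your own. Each camera call takes 0.05 s, during which the arm holds its last target. There are 200 camera calls.

### The job

Switch on the chromatography line in its proper order: with a fingertip push in the blue key (pump), then the yellow key (detector), then the green key (autosampler), each gently, until it is fully in and stays there. Do not push in the red key (column oven), do not shift or pick up the power boxes, and leave everything else on the bench where it is.

Things in the scene. Friction and masses are not known exactly. Their poses are not given: they have to be found in the camera images.
- pump_box: pump power box (to be switched on): loose cream box with black top panel and a blue stripe, 0.5 to 1 kg, 100 (its x) x 60 (its y) x 45 mm tall; origin at the centre of its underside. Its blue round key stands on the top, 20 mm from the centre towards the box's own -x
- pump_key_top (a point): centre of the flat top of the blue key of the pump power box; the key is 30 mm in diameter and moves straight down. Released, its top is 64 mm above the table (19 mm above the box); fully in, it is 56 mm above the table (11 mm above the box)
- pump_key (a joint): how far the blue key is pushed in, in m: about 0 (0 to 0.001) at the start, 0.008 fully in, against a stop. It resists with about 3 N all the way and has no return spring: it stays where it is left. The key's cap is cushioned on its stem: it gives 1 mm for each 4 N, up to 5 mm, and springs back
- detector_box: detector power box (to be switched on): loose cream box with black top panel and a yellow stripe, 0.5 to 1 kg, 100 (its x) x 60 (its y) x 45 mm tall; origin at the centre of its underside. Its yellow round key stands on the top, 20 mm from the centre towards the box's own -x
- detector_key_top (a point): centre of the flat top of the yellow key of the detector power box; the key is 30 mm in diameter and moves straight down. Released, its top is 64 mm above the table (19 mm above the box); fully in, it is 56 mm above the table (11 mm above the box)
- detector_key (a joint): how far the yellow key is pushed in, in m: about 0 (0 to 0.001) at the start, 0.008 fully in, against a stop. It resists with about 3 N all the way and has no return spring: it stays where it is left. The key's cap is cushioned on its stem: it gives 1 mm for each 4 N, up to 5 mm, and springs back
- sampler_box: sampler power box (to be switched on): loose cream box with black top panel and a green stripe, 0.5 to 1 kg, 100 (its x) x 60 (its y) x 45 mm tall; origin at the centre of its underside. Its green round key stands on the top, 20 mm from the centre towards the box's own -x
- sampler_key_top (a point): centre of the flat top of the green key of the sampler power box; the key is 30 mm in diameter and moves straight down. Released, its top is 64 mm above the table (19 mm above the box); fully in, it is 56 mm above the table (11 mm above the box)
- sampler_key (a joint): how far the green key is pushed in, in m: about 0 (0 to 0.001) at the start, 0.008 fully in, against a stop. It resists with about 3 N all the way and has no return spring: it stays where it is left. The key's cap is cushioned on its stem: it gives 1 mm for each 4 N, up to 5 mm, and springs back
- oven_box: oven power box (to stay off): loose cream box with black top panel and a red stripe, 0.5 to 1 kg, 100 (its x) x 60 (its y) x 45 mm tall; origin at the centre of its underside. Its red round key stands on the top, 20 mm from the centre towards the box's own -x
- oven_key_top (a point): centre of the flat top of the red key of the oven power box; the key is 30 mm in diameter and moves straight down. Released, its top is 64 mm above the table (19 mm above the box); fully in, it is 56 mm above the table (11 mm above the box)
- oven_key (a joint): how far the red key is pushed in, in m: about 0 (0 to 0.001) at the start, 0.008 fully in, against a stop. It resists with about 3 N all the way and has no return spring: it stays where it is left. The key's cap is cushioned on its stem: it gives 1 mm for each 4 N, up to 5 mm, and springs back
- jar: amber glass jar with black lid, 54 mm diameter, 75 mm tall; origin at the centre of its underside; it stands in the row of power boxes; loose bystander, leave alone
- beaker: open glass beaker, 70 mm diameter, 85 mm tall; origin at the centre of its underside; loose bystander, leave alone
- tip_box: box with blue lid, 82 x 117 x 60 mm; origin at the centre of its underside; loose bystander, leave alone
- flask: glass bottle with blue cap, 64 mm diameter, 110 mm tall; origin at the centre of its underside; loose bystander, leave alone
- vial: small amber vial with white cap, 26 mm diameter, 45 mm tall; origin at the centre of its underside; loose bystander, leave alone
- wrench: small steel wrench, 130 mm long, lying flat along its own x axis; origin near its middle, on the underside; loose bystander, leave alone

How it is judged:
By the outcome, as a careful person would: the job done as asked, in the order asked, and still so for the second after the job is handed in, with the robot touching nothing.
It also fails if it takes over 48 s, if anything falls off the work surface, if the arm or the gripper's body presses on something with over 40 N, if the wrist force passes 120 N, or if a joint passes its speed limit or range.

## Working session

There is one attempt and no reset: what is moved stays moved. The work goes in short steps, Python scripts to look and compute and a shell command to move; the robot and the scene stay as the last step left them, time stands still between calls to the robot, and variables do not carry over. Pictures are saved under pics/ and viewed, at most 10 in all, crops included, and the job is handed in when it is done.

```bash
mkdir -p pics; ls; python3 - <<'E'
from plant import arm, eyes, telemetry
import cv2
for n in("top","side"):
    d=eyes.get_image(n); cv2.imwrite(f"pics/{n}0.png",d["img"][:,:,::-1]); print(n,d["fx"],d["cx"],d["cy"],d["k1"],d["R"],d["t"])
print(telemetry.get_state())
E
```

```text
pics
plant.py
steer.py
top 376.5331976741501 244.92458269512895 190.24186957249242 -0.02197257942289762 [[ 0.01000157 -0.99992346 -0.00728237]
 [-0.99630877 -0.00934395 -0.08533189]
 [ 0.08525731  0.00810894 -0.99632597]] [-0.01109626  0.57274487  1.01318593]
side 347.267584741909 254.88061024077487 189.39074582645372 -0.057926372158748914 [[-0.99947847  0.02108267 -0.02446033]
 [ 0.03200461  0.54585139 -0.83727055]
 [-0.00430019 -0.83761673 -0.54624145]] [0.55856245 0.0568799  0.91788838]
{'clock': 0.1, 'joints': array([ 1.12528804e+00,  3.08939707e-01,  1.63505070e+00, -1.70322478e-05,
        1.19970031e+00, -6.97231652e-02]), 'qvel': array([-2.31131646e-04, -2.23056955e-03, -1.75419122e-03,  3.79541289e-04,
       -2.68959170e-04, -3.53011251e-05]), 'effort': array([ 1.02584529e-04, -4.16401291e+01, -2.77645683e+01,  8.51768107e-06,
        3.95338007e-03,  1.21395186e-05]), 'tcp_pos': array([0.22909978, 0.58069871, 0.23015243]), 'eef_rot': array([[-9.30221981e-01,  3.66996287e-01, -8.89765653e-04],
       [ 3.66997342e-01,  9.30220050e-01, -1.90011254e-03],
       [ 1.30343603e-04, -2.09406808e-03, -9.99997799e-01]]), 'force': array([ 0.50314983,  0.89366123, -0.40565396]), 'moment': array([-0.02582296,  0.01630613, -0.01537473]), 'grip_force': 0.0, 'width': 0.08538510449378003}
```

View pics/top0.png

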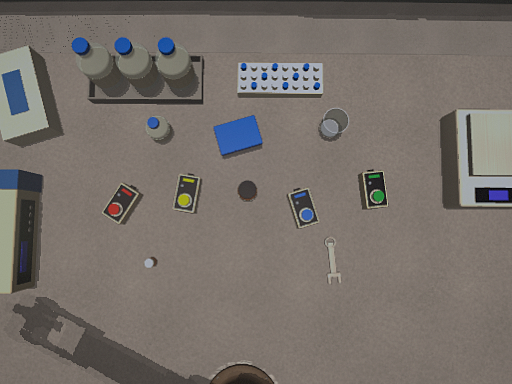

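View pics/side0.png

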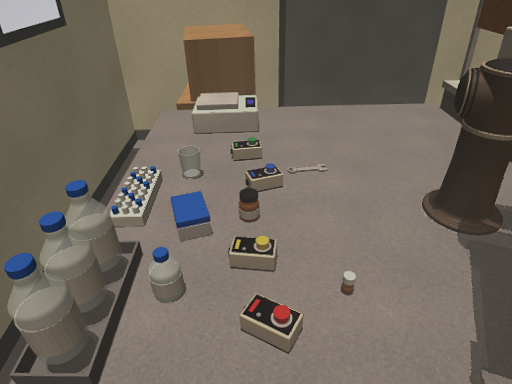

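The top view shows the keys: red at (114,209), yellow (184,200), blue (307,215) and green (377,196), with the jar at (247,190). The side view shows the same row. I'll locate the key tops in both views.

```bash
cat > h.py <<'E'
import numpy as np, cv2
from plant import arm, eyes, telemetry
SEED={"top":dict(blue=(307,215),yellow=(184,200),green=(377,196),red=(114,209)),
      "side":dict(blue=(270,168),yellow=(263,243),green=(252,142),red=(282,314))}
HUE=dict(blue=(105,130),yellow=(22,38),green=(45,85),red=(0,10))
def ray(d,uv):
    K=np.array([[d["fx"],0,d["cx"]],[0,d["fy"],d["cy"]],[0,0,1]])
    p=cv2.undistortPoints(np.array([[uv]],float),K,np.array([d["k1"],0,0,0.]))[0,0]
    return -d["R"].T@d["t"], d["R"].T@np.array([*p,1.])
def onplane(d,uv,z):
    o,r=ray(d,uv); return o+r*(z-o[2])/r[2]
def key(d,cam,c):
    hsv=cv2.cvtColor(d["img"],cv2.COLOR_RGB2HSV); lo,hi=HUE[c]
    m=cv2.inRange(hsv,(lo,110,60),(hi,255,255))
    n,l,s,ce=cv2.connectedComponentsWithStats(m)
    i=1+np.argmin(np.linalg.norm(ce[1:]-SEED[cam][c],axis=1))
    return ce[i],s[i]
def tool(target):  # remaining shift in tool axes
    s=telemetry.get_state(); return s["eef_rot"].T@(np.array(target)-s["tcp_pos"])
E
python3 - <<'E'
from h import *
d={n:eyes.get_image(n) for n in("top","side")}
for c in HUE:
    R=[]
    for n in d:
        uv,s=key(d[n],n,c); R.append(ray(d[n],uv)); print(c,n,uv.round(1),s,onplane(d[n],uv,.062).round(4))
    (o1,r1),(o2,r2)=R
    a=np.linalg.lstsq(np.c_[r1,-r2],o2-o1,rcond=None)[0]; print("  tri",((o1+a[0]*r1+o2+a[1]*r2)/2).round(4))
E
```

```text
blue top [306.7 214.2] [302 209  11  11  90] [ 0.5075 -0.1695  0.062 ]
blue side [269.8 165.8] [266 164   9   5  36] [ 0.5099 -0.1664  0.062 ]
  tri [ 0.5086 -0.1699  0.06  ]
yellow top [183.2 199.5] [178 195  11  10  94] [0.5435 0.1578 0.062 ]
yellow side [261.9 240. ] [255 236  15   9 103] [0.5456 0.1589 0.062 ]
  tri [0.5445 0.1579 0.0611]
green top [378.3 195.7] [373 191  12  10  93] [ 0.5585 -0.3599  0.062 ]
green side [251.8 139. ] [249 138   7   3  20] [ 0.5601 -0.3564  0.062 ]
  tri [ 0.5594 -0.3606  0.0599]
red top [113.  208.8] [108 204  11  11 100] [0.5168 0.3444 0.062 ]
red side [281.3 313.3] [273 305  18  19 253] [0.5195 0.3489 0.062 ]
  tri [0.518  0.3458 0.0578]
```

```bash
R='-0.025 -0.028 0 0 0 0 0'; python3 steer.py '-0.025 -0.028 0 0 0 0 0;-0.025 -0.028 0 0 0 0 0;-0.025 -0.028 0 0 0 0 0;-0.025 -0.028 0 0 0 0 0;-0.025 -0.028 0 0 0 0 0' 20
python3 steer.py '-0.025 -0.028 0 0 0 0 0;-0.025 -0.028 0 0 0 0 0;-0.025 -0.028 0 0 0 0 0;-0.025 -0.028 0 0 0 0 0;-0.025 -0.028 0 0 0 0 0'
python3 steer.py '-0.025 -0.028 0 0 0 0 0;-0.025 -0.028 0 0 0 0 0;-0.025 -0.028 0 0 0 0 0;-0.025 -0.028 0 0 0 0 0;-0.025 -0.028 0 0 0 0 0'
python3 steer.py '-0.025 -0.028 0 0 0 0 0;-0.025 -0.028 0 0 0 0 0;-0.025 -0.028 0 0 0 0 0;-0.025 -0.028 0 0 0 0 0;0 0 0 0 0 0 0'
python3 -c "
from h import *
print(tool([.5085,-.169,.075]))"
```

```text
clock: 0.62
tcp_pos: [0.2944, 0.4036, 0.231]
eef_rot: [[-0.931, 0.366, -0.0], [0.366, 0.931, -0.0], [-0.0, -0.0, -1.0]]
force: [0.8, -0.5, -0.5]
width: 0.0257
grip_force: 0.0
clock: 1.03
tcp_pos: [0.3593, 0.2275, 0.2313]
eef_rot: [[-0.93, 0.367, 0.0], [0.367, 0.93, 0.0], [-0.0, 0.0, -1.0]]
force: [0.8, -0.2, 0.9]
width: -0.0
grip_force: 0.0
clock: 1.45
tcp_pos: [0.4243, 0.0512, 0.2315]
eef_rot: [[-0.93, 0.367, 0.001], [0.367, 0.93, 0.0], [-0.001, 0.0, -1.0]]
force: [-0.3, 0.1, -0.5]
width: -0.0005
grip_force: 0.0
clock: 1.87
tcp_pos: [0.4784, -0.0937, 0.2319]
eef_rot: [[-0.928, 0.372, 0.003], [0.372, 0.928, -0.004], [-0.004, -0.003, -1.0]]
force: [-0.1, -0.2, -0.6]
width: -0.0001
grip_force: 0.0
[-0.0552457  -0.05833182  0.1572843 ]
```

```bash
python3 steer.py '-0.018 -0.019 0 0 0 0 0;-0.018 -0.019 0.02 0 0 0 0;-0.018 -0.019 0.035 0 0 0 0;0 0 0.035 0 0 0 0;0 0 0.03 0 0 0 0'
python3 steer.py '0 0 0.01 0 0 0 0;0 0 0 0 0 0 0;0 0 0 0 0 0 0'
python3 - <<'E'
from h import *
print(tool([.5085,-.169,.075])); print(telemetry.get_state()["force"])
for n in("side","top"):
    i=eyes.get_image(n)["img"][:,:,::-1]
    u,v=SEED[n]["blue"]
    cv2.imwrite(f"pics/{n}1.png",cv2.resize(i[v-50:v+50,u-65:u+65],None,fx=4,fy=4))
E
```

```text
clock: 2.28
tcp_pos: [0.5049, -0.1605, 0.1114]
eef_rot: [[-0.929, 0.369, 0.0], [0.369, 0.929, -0.0], [-0.0, 0.0, -1.0]]
force: [-0.3, -0.6, -0.1]
width: 0.0001
grip_force: 0.0
clock: 2.53
tcp_pos: [0.505, -0.1592, 0.1031]
eef_rot: [[-0.93, 0.367, -0.0], [0.367, 0.93, 0.0], [0.0, 0.0, -1.0]]
force: [0.8, -0.0, 0.4]
width: 0.0002
grip_force: 0.0
[-0.006917   -0.00786098  0.02814291]
[ 0.75455662 -0.01533361  0.4007928 ]
```

View pics/side1.png

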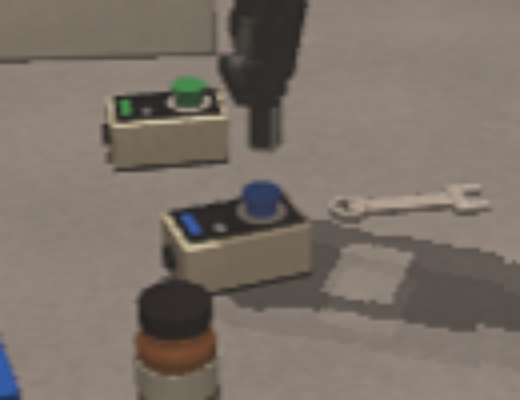

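The closed fingertip is straight above the blue key (key at about (262,197) in the crop, tip at (265,145)). Next I centre it and come down slowly.

```bash
python3 steer.py '-0.007 -0.008 0 0 0 0 0;0 0 0.02 0 0 0 0;0 0 0.012 0 0 0 0;0 0 0.003 0 0 0 0;0 0 0 0 0 0 0'
python3 steer.py '0 0 0.0015 0 0 0 0;0 0 0.0015 0 0 0 0;0 0 0.0015 0 0 0 0;0 0 0 0 0 0 0'
python3 steer.py '0 0 0.0015 0 0 0 0;0 0 0.0015 0 0 0 0;0 0 0.0015 0 0 0 0;0 0 0 0 0 0 0'
python3 -c "
from h import *
print(tool([.5085,-.169,.0545]), telemetry.get_state()['force'])"
```

```text
clock: 3.05
tcp_pos: [0.5075, -0.1693, 0.0672]
eef_rot: [[-0.93, 0.367, -0.002], [0.367, 0.93, 0.001], [0.002, -0.0, -1.0]]
force: [-0.1, 0.3, 0.1]
width: 0.0002
grip_force: 0.0
clock: 3.38
tcp_pos: [0.5086, -0.1695, 0.0636]
eef_rot: [[-0.93, 0.367, 0.0], [0.367, 0.93, -0.0], [-0.0, -0.0, -1.0]]
force: [-0.2, -0.1, 0.1]
width: -0.0
grip_force: 0.0
clock: 3.72
tcp_pos: [0.5087, -0.1696, 0.059]
eef_rot: [[-0.93, 0.367, 0.001], [0.367, 0.93, -0.0], [-0.001, 0.0, -1.0]]
force: [-0.5, 0.6, 2.8]
width: -0.0
grip_force: 1.2
[0.00042061 0.00051034 0.00448967] [-0.54410606  0.64608124  2.82966598]
```

Contact is at about 3 N, so the key is moving. I keep going until the force climbs at the stop.

```bash
python3 steer.py '0 0 0.0015 0 0 0 0;0 0 0.0015 0 0 0 0;0 0 0.0005 0 0 0 0;0 0 0 0 0 0 0'
python3 steer.py '0 0 0.001 0 0 0 0;0 0 0 0 0 0 0'
python3 steer.py '0 0 0.0005 0 0 0 0;0 0 0 0 0 0 0;0 0 0 0 0 0 0'
```

```text
clock: 4.05
tcp_pos: [0.5087, -0.1696, 0.0554]
eef_rot: [[-0.93, 0.367, 0.0], [0.367, 0.93, -0.0], [-0.0, 0.0, -1.0]]
force: [0.4, 0.2, 2.0]
width: 0.0001
grip_force: 1.3
clock: 4.22
tcp_pos: [0.5087, -0.1696, 0.0547]
eef_rot: [[-0.93, 0.367, 0.0], [0.367, 0.93, -0.0], [-0.0, 0.0, -1.0]]
force: [-1.1, 1.3, 5.8]
width: 0.0002
grip_force: 2.7
clock: 4.47
tcp_pos: [0.5087, -0.1696, 0.0545]
eef_rot: [[-0.93, 0.367, 0.0], [0.367, 0.93, -0.0], [-0.0, 0.0, -1.0]]
force: [-0.0, 0.6, 6.0]
width: 0.0004
grip_force: 3.1
```

```bash
python3 steer.py '0 0 0.0007 0 0 0 0;0 0 0 0 0 0 0;0 0 0 0 0 0 0'
python3 steer.py '0 0 -0.005 0 0 0 0;0 0 -0.02 0 0 0 0;0 0 -0.035 0 0 0 0;0 0 -0.015 0 0 0 0;0 0 0 0 0 0 0'
python3 steer.py '0.0096 0.0353 0 0 0 0 0;0.0096 0.0353 0 0 0 0 0;0.0096 0.0353 0 0 0 0 0;0.0096 0.0353 0 0 0 0 0;0.0096 0.0353 0 0 0 0 0'
python3 steer.py '0.0096 0.0353 0 0 0 0 0;0.0096 0.0353 0 0 0 0 0;0.0096 0.0353 0 0 0 0 0;0.0096 0.0353 0 0 0 0 0;0 0 0 0 0 0 0'
python3 - <<'E'
from h import *
d=eyes.get_image("side"); uv,s=key(d,"side","blue"); print(uv,s,onplane(d,uv,.054))
i=d["img"][:,:,::-1]; u,v=SEED["side"]["blue"]
cv2.imwrite("pics/side2.png",cv2.resize(i[v-50:v+50,u-65:u+65],None,fx=4,fy=4))
print(tool([.5445,.158,.067]))
E
```

```text
clock: 4.72
tcp_pos: [0.5087, -0.1696, 0.054]
eef_rot: [[-0.93, 0.367, 0.0], [0.367, 0.93, -0.0], [-0.0, 0.0, -1.0]]
force: [-1.3, 0.6, 8.4]
width: -0.0002
grip_force: 3.9
clock: 5.13
tcp_pos: [0.5114, -0.1709, 0.1321]
eef_rot: [[-0.93, 0.367, 0.007], [0.367, 0.93, -0.003], [-0.008, -0.0, -1.0]]
force: [0.4, -0.3, 0.8]
width: 0.0001
grip_force: 0.0
clock: 5.55
tcp_pos: [0.5273, 0.0137, 0.1268]
eef_rot: [[-0.93, 0.368, -0.002], [0.368, 0.93, 0.0], [0.002, -0.001, -1.0]]
force: [0.5, 0.1, -0.5]
width: -0.0002
grip_force: 0.0
clock: 5.97
tcp_pos: [0.5444, 0.1634, 0.1271]
eef_rot: [[-0.932, 0.363, -0.0], [0.363, 0.932, 0.003], [0.001, 0.002, -1.0]]
force: [0.6, -0.1, 0.1]
width: 0.0003
grip_force: 0.0
[189.54580897 209.03898635] [ 171  191   39   37 1026] [0.72098489 0.0260554  0.054     ]
[-0.00165906 -0.00219892  0.05984546]
```

View pics/side2.png

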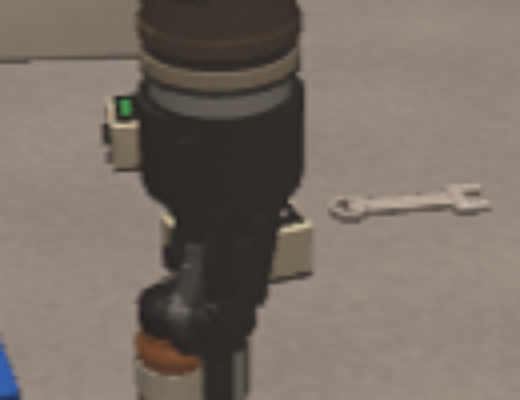

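The arm hides the blue key here. Its force curve (8.4 N at z = 0.054, cap 2 mm compressed) puts it on the stop. On to yellow.

```bash
python3 steer.py '0 0 0.02 0 0 0 0;0 0 0.025 0 0 0 0;0 0 0.01 0 0 0 0;0 0 0 0 0 0 0;0 0 0 0 0 0 0'
python3 -c "
from h import *
print(tool([.5445,.158,.063]), telemetry.get_state()['force'])"
```

```text
clock: 6.43
tcp_pos: [0.5435, 0.1566, 0.072]
eef_rot: [[-0.93, 0.368, -0.003], [0.368, 0.93, -0.001], [0.003, -0.002, -1.0]]
force: [0.1, 0.6, -0.0]
width: -0.0001
grip_force: 0.0
[-0.00044797  0.00167256  0.00901951] [ 0.10756613  0.57980796 -0.00849034]
```

```bash
python3 steer.py '0 0.0015 0.004 0 0 0 0;0 0 0.003 0 0 0 0;0 0 0.0015 0 0 0 0;0 0 0.0015 0 0 0 0;0 0 0 0 0 0 0'
python3 steer.py '0 0 0.0015 0 0 0 0;0 0 0.0015 0 0 0 0;0 0 0.0015 0 0 0 0;0 0 0.001 0 0 0 0;0 0 0 0 0 0 0'
python3 steer.py '0 0 0.001 0 0 0 0;0 0 0.0005 0 0 0 0;0 0 0 0 0 0 0'
```

```text
clock: 6.85
tcp_pos: [0.5453, 0.1591, 0.0634]
eef_rot: [[-0.93, 0.367, 0.0], [0.367, 0.93, 0.0], [-0.0, 0.0, -1.0]]
force: [0.2, -0.0, 0.1]
width: 0.0001
grip_force: 0.0
clock: 7.27
tcp_pos: [0.5455, 0.1591, 0.0578]
eef_rot: [[-0.93, 0.367, 0.001], [0.367, 0.93, 0.0], [-0.001, 0.0, -1.0]]
force: [-0.3, -0.3, 2.9]
width: 0.0001
grip_force: 1.2
clock: 7.52
tcp_pos: [0.5455, 0.1591, 0.0562]
eef_rot: [[-0.93, 0.367, 0.0], [0.367, 0.93, 0.0], [-0.0, 0.0, -1.0]]
force: [-0.4, -0.0, 1.7]
width: 0.0004
grip_force: 1.2
```

```bash
python3 steer.py '0 0 0.001 0 0 0 0;0 0 0.0005 0 0 0 0;0 0 0 0 0 0 0;0 0 0 0 0 0 0'
python3 steer.py '0 0 0.0005 0 0 0 0;0 0 0.0003 0 0 0 0;0 0 0 0 0 0 0;0 0 0 0 0 0 0'
```

```text
clock: 7.85
tcp_pos: [0.5455, 0.1591, 0.055]
eef_rot: [[-0.93, 0.367, 0.0], [0.367, 0.93, 0.0], [-0.0, 0.0, -1.0]]
force: [-0.0, 0.1, 4.8]
width: 0.0001
grip_force: 2.1
clock: 8.18
tcp_pos: [0.5455, 0.1592, 0.0545]
eef_rot: [[-0.93, 0.367, 0.001], [0.367, 0.93, 0.0], [-0.0, 0.0, -1.0]]
force: [-0.8, -0.6, 5.4]
width: 0.0001
grip_force: 3.2
```

```bash
python3 steer.py '0 0 0.0007 0 0 0 0;0 0 0 0 0 0 0;0 0 0 0 0 0 0'
python3 steer.py '0 0 -0.005 0 0 0 0;0 0 -0.02 0 0 0 0;0 0 -0.035 0 0 0 0;0 0 -0.02 0 0 0 0;0 0 0 0 0 0 0'
python3 steer.py '-0.0145 -0.0341 0 0 0 0 0;-0.0145 -0.0341 0 0 0 0 0;-0.0145 -0.0341 0 0 0 0 0;-0.0145 -0.0341 0 0 0 0 0;-0.0145 -0.0341 0 0 0 0 0'
python3 steer.py '-0.0145 -0.0341 0 0 0 0 0;-0.0145 -0.0341 0 0 0 0 0;-0.0145 -0.0341 0 0 0 0 0;-0.0145 -0.0341 0 0 0 0 0;-0.0145 -0.0341 0 0 0 0 0'
python3 steer.py '-0.0145 -0.0341 0 0 0 0 0;-0.0145 -0.0341 0 0 0 0 0;-0.0145 -0.0341 0 0 0 0 0;-0.0145 -0.0341 0 0 0 0 0;0 0 0 0 0 0 0'
python3 - <<'E'
from h import *
print(tool([.559,-.359,.063]))
i=eyes.get_image("side")["img"][:,:,::-1]
cv2.imwrite("pics/side3.png",cv2.resize(i[115:285,180:350],None,fx=3.4,fy=3.4))
E
```

```text
clock: 8.43
tcp_pos: [0.5455, 0.1591, 0.054]
eef_rot: [[-0.93, 0.367, 0.0], [0.367, 0.93, 0.0], [-0.0, 0.0, -1.0]]
force: [-1.3, -0.7, 7.4]
width: -0.0002
grip_force: 4.0
clock: 8.85
tcp_pos: [0.5487, 0.1599, 0.1378]
eef_rot: [[-0.93, 0.367, 0.009], [0.367, 0.93, 0.002], [-0.007, 0.005, -1.0]]
force: [-0.1, -0.7, 0.6]
width: -0.0
grip_force: 0.0
clock: 9.27
tcp_pos: [0.5486, -0.0274, 0.1316]
eef_rot: [[-0.93, 0.366, -0.002], [0.366, 0.93, 0.0], [0.002, -0.001, -1.0]]
force: [0.4, -0.7, -0.6]
width: -0.0
grip_force: 0.0
clock: 9.68
tcp_pos: [0.5535, -0.2126, 0.1314]
eef_rot: [[-0.93, 0.367, -0.002], [0.367, 0.93, 0.001], [0.003, 0.0, -1.0]]
force: [1.0, -0.1, -1.2]
width: -0.0001
grip_force: 0.0
clock: 10.1
tcp_pos: [0.558, -0.3664, 0.1319]
eef_rot: [[-0.928, 0.371, 0.001], [0.371, 0.928, -0.004], [-0.002, -0.003, -1.0]]
force: [0.3, 1.0, -0.8]
width: 0.0003
grip_force: 0.0
[0.00191146 0.00747386 0.06886988]
```

View pics/side3.png

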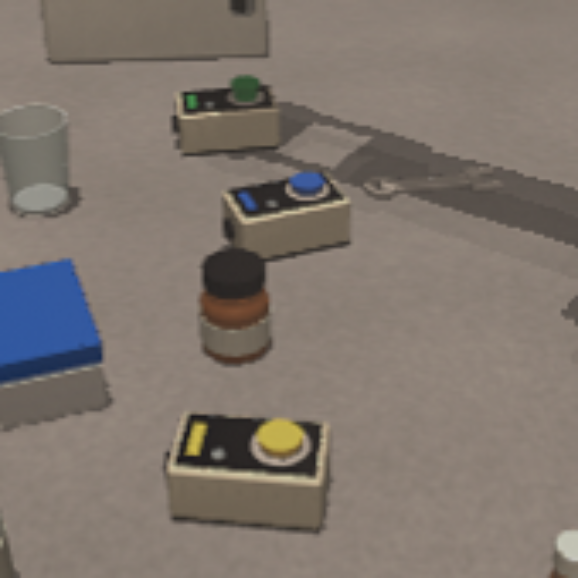

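In the crop, blue (307,184) and yellow (280,438) now sit flush and low. Green (245,88) is still raised, and the fingertip is just entering at the top (243,5). Now green.

```bash
python3 steer.py '0 0 0.02 0 0 0 0;0 0 0.025 0 0 0 0;0 0 0.012 0 0 0 0;0 0 0 0 0 0 0;0 0 0 0 0 0 0'
python3 -c "
from h import *
print(tool([.559,-.36,.063]), telemetry.get_state()['force'])"
```

```text
clock: 10.57
tcp_pos: [0.5577, -0.3576, 0.0744]
eef_rot: [[-0.931, 0.366, -0.003], [0.366, 0.931, 0.003], [0.004, 0.001, -1.0]]
force: [-0.1, 0.3, 0.3]
width: 0.0001
grip_force: 0.0
[-0.00209683 -0.00173761  0.01141019] [-0.13113435  0.31584451  0.26610659]
```

```bash
python3 steer.py '-0.001 -0.001 0.005 0 0 0 0;0 0 0.003 0 0 0 0;0 0 0.0015 0 0 0 0;0 0 0.0015 0 0 0 0;0 0 0 0 0 0 0'
python3 steer.py '0 0 0.0015 0 0 0 0;0 0 0.0015 0 0 0 0;0 0 0.0015 0 0 0 0;0 0 0.001 0 0 0 0;0 0 0 0 0 0 0'
python3 steer.py '0 0 0.001 0 0 0 0;0 0 0.0005 0 0 0 0;0 0 0 0 0 0 0'
```

```text
clock: 10.98
tcp_pos: [0.5595, -0.3609, 0.0654]
eef_rot: [[-0.93, 0.367, 0.0], [0.367, 0.93, -0.0], [-0.0, -0.0, -1.0]]
force: [-0.2, 0.1, -0.6]
width: -0.0002
grip_force: 0.0
clock: 11.4
tcp_pos: [0.5598, -0.3611, 0.06]
eef_rot: [[-0.93, 0.367, 0.001], [0.367, 0.93, -0.001], [-0.001, -0.0, -1.0]]
force: [-0.0, 0.2, 3.5]
width: 0.0005
grip_force: 1.2
clock: 11.65
tcp_pos: [0.5597, -0.3611, 0.0584]
eef_rot: [[-0.93, 0.367, 0.001], [0.367, 0.93, -0.001], [-0.001, -0.0, -1.0]]
force: [0.7, -0.2, 2.6]
width: 0.0001
grip_force: 1.3
```

```bash
python3 steer.py '0 0 0.001 0 0 0 0;0 0 0.001 0 0 0 0;0 0 0.001 0 0 0 0;0 0 0.0005 0 0 0 0;0 0 0 0 0 0 0'
python3 steer.py '0 0 0.0005 0 0 0 0;0 0 0.0003 0 0 0 0;0 0 0 0 0 0 0;0 0 0 0 0 0 0'
```

```text
clock: 12.07
tcp_pos: [0.5597, -0.361, 0.055]
eef_rot: [[-0.93, 0.367, 0.001], [0.367, 0.93, -0.0], [-0.001, -0.0, -1.0]]
force: [1.0, -0.3, 5.2]
width: 0.0001
grip_force: 2.1
clock: 12.4
tcp_pos: [0.5597, -0.3611, 0.0546]
eef_rot: [[-0.93, 0.367, 0.001], [0.367, 0.93, -0.001], [-0.001, -0.0, -1.0]]
force: [-0.6, -0.2, 6.3]
width: -0.0002
grip_force: 2.9
```

```bash
python3 steer.py '0 0 0.0007 0 0 0 0;0 0 0 0 0 0 0;0 0 0 0 0 0 0'
python3 steer.py '0 0 -0.005 0 0 0 0;0 0 -0.02 0 0 0 0;0 0 -0.035 0 0 0 0;0 0 -0.035 0 0 0 0;0 0 -0.035 0 0 0 0'
python3 steer.py '0 0 -0.03 0 0 0 0;0 0 -0.02 0 0 0 0;0 0 0 0 0 0 0;0 0 0 0 0 0 0'
python3 - <<'E'
from h import *
i=eyes.get_image("side")["img"][:,:,::-1]
cv2.imwrite("pics/side4.png",cv2.resize(i[115:355,170:370],None,fx=2.5,fy=2.5))
d=eyes.get_image("top")
for c in HUE: uv,s=key(d,"top",c); print(c,uv,s)
E
```

```text
clock: 12.65
tcp_pos: [0.5597, -0.3611, 0.0542]
eef_rot: [[-0.93, 0.367, 0.001], [0.367, 0.93, -0.001], [-0.001, -0.0, -1.0]]
force: [-0.6, -1.1, 8.0]
width: 0.0001
grip_force: 3.6
clock: 13.07
tcp_pos: [0.5578, -0.3596, 0.1824]
eef_rot: [[-0.93, 0.367, -0.004], [0.367, 0.93, 0.003], [0.005, 0.001, -1.0]]
force: [0.6, -0.9, 0.2]
width: -0.0
grip_force: 0.0
clock: 13.4
tcp_pos: [0.5595, -0.3608, 0.2339]
eef_rot: [[-0.93, 0.367, 0.001], [0.367, 0.93, -0.001], [-0.001, -0.0, -1.0]]
force: [0.7, -0.3, -1.1]
width: 0.0001
grip_force: 0.0
blue [306.31034483 214.31034483] [301 209  11  11  87]
yellow [183.85869565 199.72826087] [179 195  11  11  92]
green [377.4047619  195.67857143] [373 191  10  10  84]
red [112.98989899 208.73737374] [108 204  11  11  99]
```

View pics/side4.png

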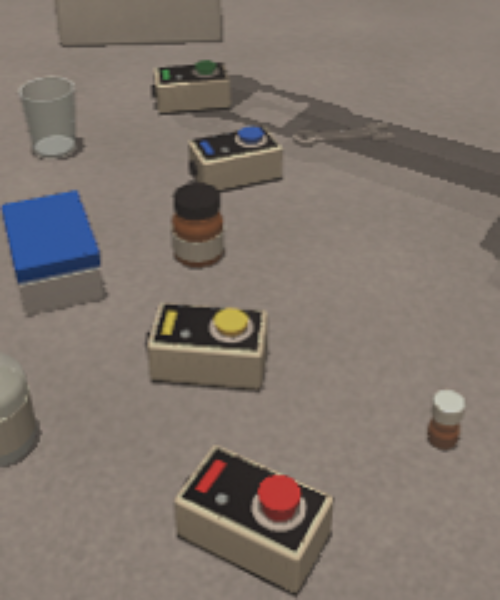

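The crop shows green (205,69), blue (250,135) and yellow (231,322) low and fully in. Red (279,497) is still raised and nothing has shifted. I'm handing the job in.

```bash
python3 -c "
from plant import arm, eyes, telemetry
print(arm.sign_off())"
```

```text
the job is handed in; nothing more can be done
None
```

I pushed in the blue, yellow and green keys in that order, each to its stop (about 7–8 N). In the last pictures all three are down, the red key is still up, and nothing looks moved; I handed the job in at about 13.5 s, with no verdict printed.

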